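# Stack the weight-rack tier on its base frame

## Task

Stack the balance-weight rack: take the oblong tier by its grip bar and lower it onto the base frame, so that each of its four corner posts stands fully home on the floor of its corner cup, then let go. Do not drop it in: keep hold of it until the post feet are inside the cups. Leave the smaller square tier standing where it is.

Things in the scene. Friction and masses are not known exactly. Their poses are not given: they have to be found in the camera images.
- long_tier_mid (a point): Centre of the loose oblong tier (0.4-0.85 kg), 85 mm above its feet: a shallow steel tray, black inside, on four round 14 mm posts whose centres form a 160 mm (x) by 110 mm (y) rectangle. Above the feet: tray underside 90 mm, rim 110, post tops 122. z up; half a turn changes nothing.
- long_tier_bar (a point): Middle of the oblong tier's steel grip bar, arched over the tray on its centre line: runs along x, 100 mm long (84 clear between its end uprights), 16 mm wide (y), 18 mm high. 161 mm above the feet, 76 mm straight above the tier's centre point; its underside is 42 mm above the tray rim.
- base_frame: Dark steel base frame, fixed; origin at its centre on the bench, z up. Four square cups, centres 160 mm (x) by 110 mm (y) apart: floor 6 mm up, 40 mm wide inside to 30 mm up, flaring to about 56 mm at the mouth, 44 mm up. Between: rails and a tray of weights, at most 23 mm high. When seated the tier's centre is 91 mm above the origin, x along x either way.
- square_tier_mid (a point): Centre of the other loose tier, a bystander that does not fit this base: built like the oblong one and as high (170 mm overall), but its posts form a 100 mm square. 85 mm above its feet, z up.
Mind the look-alikes: they are no part of the job. Leave any green look-alike of the part that bears long_tier_mid alone.

How it is judged:
At the end, for the whole second after the job is handed in: The oblong tier stands level (within 3 degrees) and at rest in the base frame with all four posts on the cup floors: centre within 22 mm of the base's in plan, height within 6 mm of seated, long sides parallel within 12 degrees (either way round). The square tier is within 40 mm of where it stood (horizontal distance between long_tier_mid and base_frame below 0.022 m and z of long_tier_mid in the frame of base_frame between 0.085 and 0.097 m and angle between the x axis of long_tier_mid and the x axis of base_frame, either way round below 0.21 rad and angle between long_tier_mid's own z axis and vertical below 0.06 rad and linear speed of long_tier below 0.03 m/s and distance of square_tier_mid from where it was at the start of the episode below 0.04 m); the robot touches nothing.
It fails at once if the oblong tier is let go over the base while its feet are still above the cups (horizontal distance between long_tier_mid and base_frame below 0.08 m and z of long_tier_mid in the frame of base_frame above 0.128 m and contact force between the fingers and long_tier below 0.05 N).
It fails at once if the square tier is moved by more than 40 mm (distance of square_tier_mid from where it was at the start of the episode above 0.04 m).
It also fails if it takes over 40 s, if anything falls off the work surface, if the arm or the gripper's body presses on something with over 40 N, if the wrist force passes 120 N, or if a joint passes its speed limit or range.

## Robot

A 7-joint arm with a two-finger parallel gripper is mounted at the origin on the work surface. World frame = base frame: x ahead of the robot, y to its left, z up, the work surface at z = 0. Lengths are in m, angles in rad, forces in N, time in s.
With the tool pointing down it reaches from about 0.4 to 0.925 m from the base axis. Payload 4.1 kg.
Tool frame: the origin (TCP) lies midway between the tips of the shut fingers; the grasp point (between the pads) lies 19 mm behind it; x points along the fingers, y is the direction in which the jaws open and shut, and the axes are right-handed (so a half turn about x gives the same grasp; the last joint's range is limited). The gripper opens to 85 mm and grips with 20 to 120 N. Pads are 22 mm wide; open, the fingers measure 114 mm over their backs; the gripper's body (76 mm by 85 mm) begins 54 mm behind the grasp point. The pads swing forward as they close: fully open they stand 13 mm farther back than shut.
Start: joints at [1.082, 0.398, 0.045, 1.537, -0.019, 1.207, -0.051], TCP at [0.247, -0.601, 0.231] pointing down, gripper open.
Joint ranges: [-2.82, 2.82], [-0.49, 2.23], [-1.37, 1.46], [0, 2.46], [-1.36, 4.5], [0.23, 2], [-2.94, 2.94]. Speed limits (rad/s): [2.57, 2.57, 3.14, 3.14, 3.14, 3.14, 3.14].

## Interface

Orientations are given as a unit quaternion [x, y, z, w].
In Python, from cell import ctrl, eyes gives the robot as it stands. Calls block until the motion is done:
- ctrl.movep(position, orientation): joint-space move of the TCP to a pose.
- ctrl.movel(position, rot=None, vel=0.15): straight line of the TCP; rot=None keeps the orientation; vel is the mean speed in m/s.
- ctrl.movej(angles): joint-space move.
- ctrl.gripper_open() and ctrl.gripper_close(grip_force=None): open the fingers fully, or close them until they stop; grip_force is the grip in N (None keeps the last).
- ctrl.sleep(seconds).
- ctrl.inverse_kinematics(position, orientation): joint angles nearest the present ones, or None.
- ctrl.observe(): the state.
- eyes.capture(name): name is "scene" or "top"; returns the picture (384x512x3 uint8, red, green, blue); there is no depth.
- eyes.camera_info(name): a dict with "camera_matrix" (3x3 intrinsics, pixels), "origin" and "attitude" of the camera in the world. Camera axes: x right, y down, z forward; pixel columns grow to the right and rows downward; lengths in m; the calibration is good to about 2 mm. A picture is of the moment at which its call begins. camera_info takes no time and is no camera call.
A pose or a line that the arm cannot do raises ctrl.MotionError and nothing moves.
- ctrl.close_job(): hands the job in, once; it reports no verdict.
Trained networks look in the newest picture that a camera, given by its name, has taken for a name from the list of things; names that differ only in an ending like _2 or _b are one class to them, and where a whole thing is asked for, a point or a joint stands for the part that bears it (a point fixed in the world has none). Each returns a list of dicts, best first, with "score" (0 to 1); they miss things now and then, are a little off and sometimes report something else, mostly with a low value. They report only what shows in the picture. A call takes as long as a camera call. They do not tell look-alikes from the thing itself.
- eyes.recognise(camera, target): "rect" ([centre column, centre row, width, height] in pixels, round what is visible of it).
- eyes.landmark_of(camera, target): "centre" ([column, row] in pixels: a listed point, or the origin of a listed thing).
The state is a dict: "time_s": time; "joint_positions": joint angles; "joint_velocities": joint speeds; "joint_torque": joint torques, N m; "eef_pos": TCP position; "ee_rot": TCP orientation; "ft_force": force on the tool from outside, world axes, zero at the start; "ft_torque": the same for the moment, N m; "gripper_width": finger opening in m.
Only numpy, scipy, OpenCV 4.12 (cv2) and the standard library are available. Lean on these libraries where they do the work, as an engineer would, in place of code of your own. Each camera call takes 0.05 s, during which the arm holds its last target. There are 200 camera calls.

## Working session

There is one attempt and no reset: what is moved stays moved. The work goes in short steps, each a Python script; the robot and the scene stay as the last script left them, time stands still between calls to the robot, and variables do not carry over. Pictures are saved under pics/ and viewed, about 8 in all and at most 12, crops included, and the job is handed in when it is done.

```bash
mkdir -p pics; ls; python3 - <<'E'
from cell import ctrl, eyes
import cv2
for c in("scene","top"):
    im=eyes.capture(c); cv2.imwrite(f"pics/a_{c}.png",im[:,:,::-1])
    i=eyes.camera_info(c); print(c,i)
    for t in("long_tier_mid","long_tier_bar","base_frame","square_tier_mid"):
        print(t,[(round(d["score"],2),[round(float(x),1) for x in d["centre"]]) for d in eyes.landmark_of(c,t)],[(round(d["score"],2),[round(float(x)) for x in d["rect"]]) for d in eyes.recognise(c,t)])
o=ctrl.observe();print(o)
E
```

```text
pics
scene {'camera_matrix': array([[471.74780437,   0.        , 251.23935448],
       [  0.        , 471.74780437, 186.92909768],
       [  0.        ,   0.        ,   1.        ]]), 'origin': array([ 1.14212417, -0.45883299,  1.09385555]), 'attitude': array([ 0.82012698,  0.44982422, -0.168686  , -0.31079725])}
long_tier_mid [(0.84, [353.5, 174.9]), (0.61, [298.2, 133.4])] [(0.92, [354, 182, 77, 70]), (0.8, [295, 140, 64, 72])]
long_tier_bar [(0.8, [295.9, 112.5])] [(0.6, [296, 139, 68, 68]), (0.56, [356, 184, 71, 71])]
base_frame [(0.57, [256.7, 239.5])] [(0.69, [145, 283, 59, 82]), (0.62, [259, 235, 91, 86])]
square_tier_mid [(0.97, [143.4, 277.9])] [(0.68, [145, 285, 60, 77])]
top {'camera_matrix': array([[371.47104916,   0.        , 254.79889918],
       [  0.        , 371.47104916, 184.80906249],
       [  0.        ,   0.        ,   1.        ]]), 'origin': array([ 3.18195757e-01, -7.21193647e-04,  1.04053084e+00]), 'attitude': array([ 0.70792632, -0.70317898,  0.04357146, -0.04981142])}
long_tier_mid [(0.74, [139.1, 157.0]), (0.69, [155.5, 250.6])] [(0.92, [139, 157, 81, 83]
[... 294 characters left out ...]
rray([ 1.08201527,  0.39834922,  0.04510708,  1.53658149, -0.01865699,
        1.20688964, -0.05065243]), 'joint_velocities': array([ 3.31635528e-04,  1.86052741e-04, -1.61597998e-03, -2.78473204e-04,
        6.00932526e-04,  8.60757140e-05, -1.64483666e-04]), 'joint_torque': array([-3.43555412e-04, -4.75002337e+01,  1.36281285e+00, -2.54518747e+01,
        1.14785868e-02,  7.46659825e-04, -1.50794926e-05]), 'eef_pos': array([ 0.24702189, -0.60128455,  0.23138797]), 'ee_rot': array([-0.6937092 , -0.13691145,  0.69371387, -0.13705424]), 'ft_force': array([ 0.07672117,  0.6862663 , -0.3877134 ]), 'ft_torque': array([ 0.04265432, -0.03778376,  0.02676101]), 'gripper_width': 0.08562323250015176}
```

```bash
cd pics; python3 - <<'E'
import cv2
a=cv2.imread("a_top.png")[90:310,70:450]; cv2.imwrite("b_top.png",cv2.resize(a,None,fx=2.1,fy=2.1,interpolation=cv2.INTER_CUBIC))
a=cv2.imread("a_scene.png")[80:350,80:420]; cv2.imwrite("b_scene.png",cv2.resize(a,None,fx=2.2,fy=2.2,interpolation=cv2.INTER_CUBIC))
E
```

```text
(no output)
```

View pics/b_top.png

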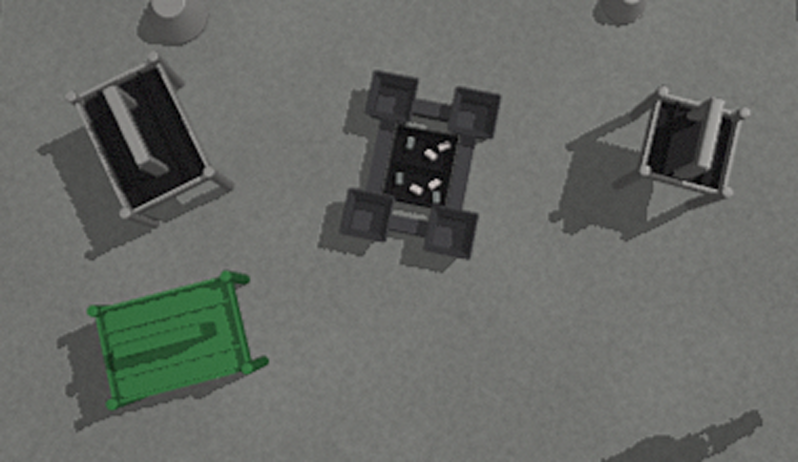

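View pics/b_scene.png

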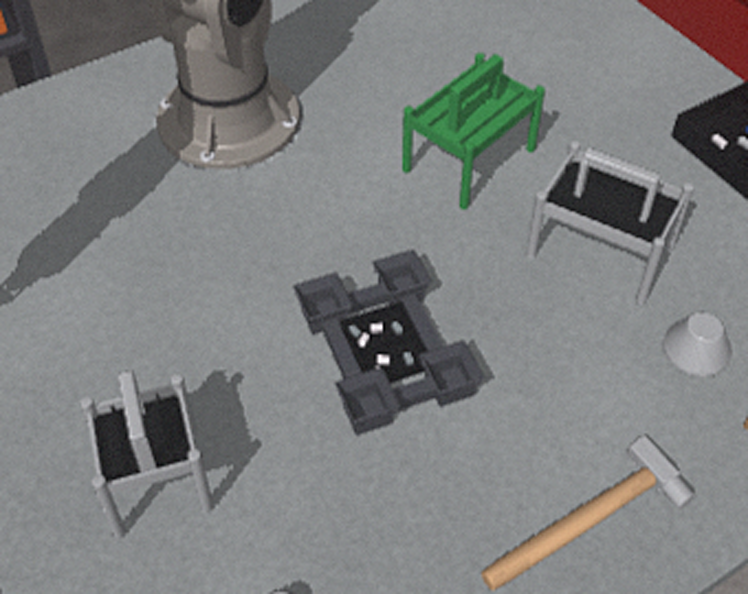

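```bash
cat > fit.py <<'E'
import numpy as np
from scipy.optimize import least_squares
from scipy.spatial.transform import Rotation as R
from cell import eyes
L=[(sx*.08,sy*.055) for sx,sy in((1,1),(1,-1),(-1,-1),(-1,1))]
def project(cam,P):
    i=eyes.camera_info(cam); q=R.from_quat(i["attitude"]).inv().apply(np.atleast_2d(P)-i["origin"])
    K=i["camera_matrix"]; return (q/q[:,2:])@K.T[:,:2]
def uncrop(p,s,off): return (np.array(p,float)+.5)/s-.5+np.array(off)
def fit(obs,z0,x0):
    """obs: list (cam, local xyz points, pixels); local corners"""
    def w(p,l):
        c,s=np.cos(p[2]),np.sin(p[2]); l=np.array(l,float)
        return np.c_[p[0]+c*l[:,0]-s*l[:,1],p[1]+s*l[:,0]+c*l[:,1],l[:,2]+z0]
    f=lambda p:np.concatenate([(project(c,w(p,l))-px).ravel() for c,l,px in obs])
    r=least_squares(f,x0,loss="soft_l1"); return r.x,r.fun.reshape(-1,2)
E
python3 - <<'E'
from fit import *
T=lambda p:uncrop(p,2.1,(70,90)); S=lambda p:uncrop(p,2.2,(80,80))
# back-project rough
def back(cam,px,z):
    i=eyes.camera_info(cam);K=i["camera_matrix"];d=R.from_quat(i["attitude"]).apply(np.linalg.inv(K)@[*px,1]);o=i["origin"];return o+d*(z-o[2])/d[2]
tt=T([(153,60),(210,172),(126,213),(72,97)]); ss=S([(575,149),(687,188),(538,196),(659,243)])
print("tier top",[back("top",p,.120)[:2].round(3) for p in tt],"\n scene",[back("scene",p,.120)[:2].round(3) for p in ss])
bt=T([(392,97),(474,112),(449,232),(365,216)]); bs=S([(322,301),(405,274),(452,371),(368,401)])
print("base top",[back("top",p,.040)[:2].round(3) for p in bt],"\n scene",[back("scene",p,.040)[:2].round(3) for p in bs])
print("landmarks mid",back("top",(139.1,157),.085),back("scene",(353.5,174.9),.085),"bar",back("top",(131.4,152.9),.161))
print("base",back("top",(270.9,174.9),0),back("scene",(256.7,239.5),0), "sq",back("top",(394.6,160.5),.085),back("scene",(143.4,277.9),.085))
E
```

```text
tier top [array([0.611, 0.297]), array([0.473, 0.222]), array([0.423, 0.321]), array([0.564, 0.394])] 
 scene [array([0.431, 0.316]), array([0.566, 0.392]), array([0.473, 0.219]), array([0.618, 0.296])]
base top [array([0.588, 0.005]), array([ 0.568, -0.103]), array([ 0.41 , -0.069]), array([0.43 , 0.039])] 
 scene [array([ 0.416, -0.076]), array([0.436, 0.039]), array([0.594, 0.003]), array([ 0.575, -0.106])]
landmarks mid [0.51704277 0.31280264 0.085     ] [0.51437599 0.30008274 0.085     ] bar [0.51124398 0.30706412 0.161     ]
base [ 0.48510938 -0.03645183  0.        ] [ 0.50523695 -0.02987724  0.        ] sq [ 0.51143372 -0.35614857  0.085     ] [ 0.50185214 -0.35790561  0.085     ]
```

```bash
cat >> fit.py <<'E'
def down(yaw,flip=0):
    yaw+=np.pi*flip; c,s=np.cos(yaw),np.sin(yaw)
    return R.from_matrix(np.array([[0,0,-1],[-s,c,0],[c,s,0]]).T).as_quat()
TIER=np.array([.520,.307]); TY=np.radians(28.3); BASE=np.array([.502,-.0335]); BY=np.radians(-12)
E
python3 - <<'E'
from fit import *; from cell import ctrl
for f in(0,1):
    for p,z,y in((TIER,.35,TY),(TIER,.142,TY),(TIER,.33,TY),(BASE,.33,BY),(BASE,.148,BY)):
        j=ctrl.inverse_kinematics([*p,z],down(y,f)); print(f,z,None if j is None else np.round(j,2))
o=ctrl.observe()
f=min((0,1),key=lambda f:(lambda j:9 if j is None else abs(j[6]))(ctrl.inverse_kinematics([*TIER,.142],down(TY,f))))
print("flip",f); open("flip","w").write(str(f))
ctrl.movel([.247,-.601,.35],vel=.25)
ctrl.movep([*TIER,.33],down(TY,f))
ctrl.movel([*TIER,.26],vel=.15)
o=ctrl.observe();print(o["time_s"],o["eef_pos"],o["ft_force"])
import cv2
a=eyes.capture("scene")[:,:,::-1]; b=eyes.capture("top")[:,:,::-1]
cv2.imwrite("pics/c.png",np.hstack([cv2.resize(a[60:260,260:460],(400,400),interpolation=2),cv2.resize(b[70:270,60:260],(400,400),interpolation=2)]))
E
```

```text
0 0.35 [ 0.21  0.44 -1.16  1.45  0.4   1.51  1.13]
0 0.142 [ 0.1   0.56 -0.96  1.73  0.5   1.12  1.05]
0 0.33 [ 0.21  0.45 -1.16  1.49  0.41  1.47  1.12]
0 0.33 [ 0.6   0.1  -0.66  1.72  0.06  1.34  1.28]
0 0.148 [ 0.57  0.28 -0.68  1.96  0.21  0.97  1.15]
1 0.35 [ 0.16  0.4  -1.06  1.45  0.35  1.49 -1.97]
1 0.142 [ 0.03  0.52 -0.85  1.73  0.43  1.09 -2.04]
1 0.33 [ 0.15  0.41 -1.04  1.49  0.35  1.45 -1.97]
1 0.33 [ 0.38  0.09 -0.43  1.72  0.04  1.34 -1.83]
1 0.148 [ 0.3   0.24 -0.37  1.97  0.1   0.95 -1.9 ]
flip 0
5.45 [0.5203202  0.30728691 0.260641  ] [ 0.15323688 -0.2166763  -0.37938978]
```

View pics/c.png

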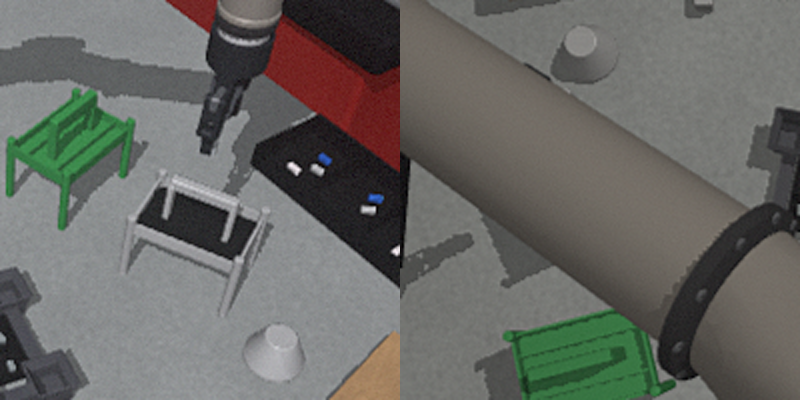

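The scene view shows the open gripper at crop (205,150), above the bar's middle at (205,192). The green look-alike is clear to the left. I'll descend and grip.

```bash
python3 - <<'E'
from fit import *; from cell import ctrl; import cv2
ctrl.movel([*TIER,.142],vel=.1)
print(ctrl.observe()["ft_force"])
ctrl.gripper_close(60)
o=ctrl.observe();print(o["time_s"],o["gripper_width"],o["ft_force"],o["eef_pos"])
ctrl.movel([*TIER,.172],vel=.08); ctrl.sleep(.3)
o=ctrl.observe();print(o["time_s"],o["gripper_width"],o["ft_force"],o["ft_torque"])
a=eyes.capture("scene")[:,:,::-1]
cv2.imwrite("pics/d.png",cv2.resize(a[60:260,260:460],(600,600),interpolation=2))
E
```

```text
[ 0.15795196  0.10043137 -0.33748498]
7.525 0.015103843667481156 [-0.39703027  2.37306973 -0.0597888 ] [0.5195196  0.30786571 0.1420812 ]
8.35 0.015223656163413495 [-0.08239796 -0.14208791 -6.56276849] [-0.06156613 -0.01978429  0.04282345]
```

View pics/d.png

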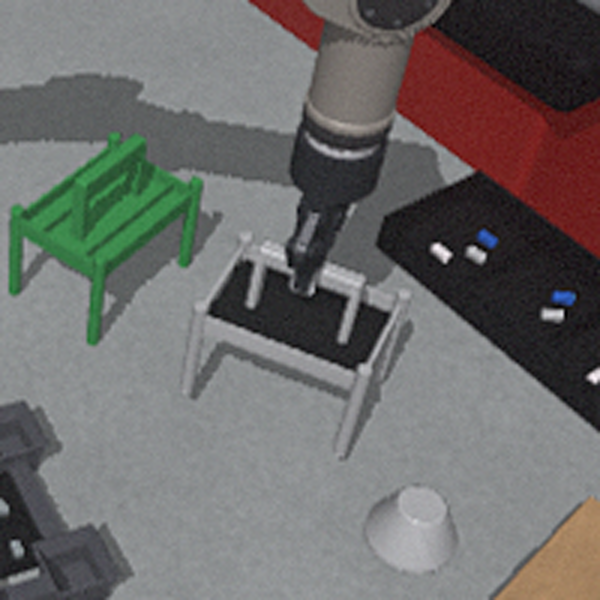

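The tier is lifted level and held mid-bar; the pads are at crop (303,285). It weighs about 0.63 kg. Carrying it to the base.

```bash
python3 - <<'E'
from fit import *; from cell import ctrl; import cv2
ctrl.movel([*TIER,.33],vel=.2)
ctrl.movel([*BASE,.33],down(BY,0),vel=.15)
ctrl.movel([*BASE,.215],vel=.12); ctrl.sleep(.4)
o=ctrl.observe();print(o["time_s"],o["gripper_width"],o["ft_force"],o["eef_pos"])
a=np.ascontiguousarray(eyes.capture("scene")[:,:,::-1])
c,s=np.cos(BY),np.sin(BY)
big=cv2.resize(a[140:300,160:360],(800,640),interpolation=2)
def dot(z,col):
    P=[[BASE[0]+c*x-s*y,BASE[1]+s*x+c*y,z] for x,y in L]
    for u,v in project("scene",P): cv2.circle(big,(int((u-160)*4),int((v-140)*4)),3,col,-1)
dot(.073,(0,0,255)); dot(.006,(0,255,255)); dot(.195,(255,0,255))
cv2.imwrite("pics/e.png",cv2.resize(big,(740,592)))
E
```

```text
13.275 0.015277283834364224 [ 0.61041904  0.27687576 -6.90608335] [ 0.50209208 -0.03356719  0.21520622]
```

View pics/e.png

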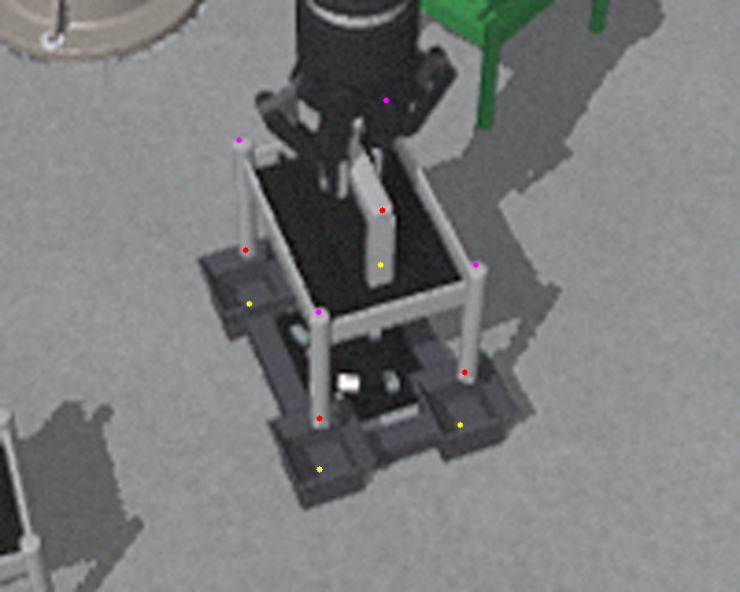

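Post tops match their predicted (purple) positions. Next I'll check the base pose against the unobstructed first pictures, with the cup outlines overlaid.

```bash
python3 - <<'E'
from fit import *; import cv2
def draw(cam,box,s):
    x0,y0,w,h=box; im=cv2.imread(f"pics/a_{cam}.png")[y0:y0+h,x0:x0+w]; im=cv2.resize(im,None,fx=s,fy=s,interpolation=2)
    im=cv2.convertScaleAbs(im,alpha=2.0)
    c,sn=np.cos(BY),np.sin(BY)
    for hw,z,col in((.028,.044,(0,0,255)),(.020,.006,(0,255,255))):
        for lx,ly in L:
            q=[(lx+a*hw,ly+b*hw) for a,b in((1,1),(1,-1),(-1,-1),(-1,1))]
            P=[[BASE[0]+c*x-sn*y,BASE[1]+sn*x+c*y,z] for x,y in q]
            p=((project(cam,P)-[x0,y0]+.5)*s-.5).astype(np.int32); cv2.polylines(im,[p],True,col,1)
    return im
a=draw("scene",(205,188,104,94),4); b=draw("top",(222,115,90,104),4)
h=max(a.shape[0],b.shape[0]); pad=lambda i:cv2.copyMakeBorder(i,0,h-i.shape[0],0,0,0)
cv2.imwrite("pics/f.png",np.hstack([pad(a),pad(b)]))
E
```

```text
(no output)
```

View pics/f.png

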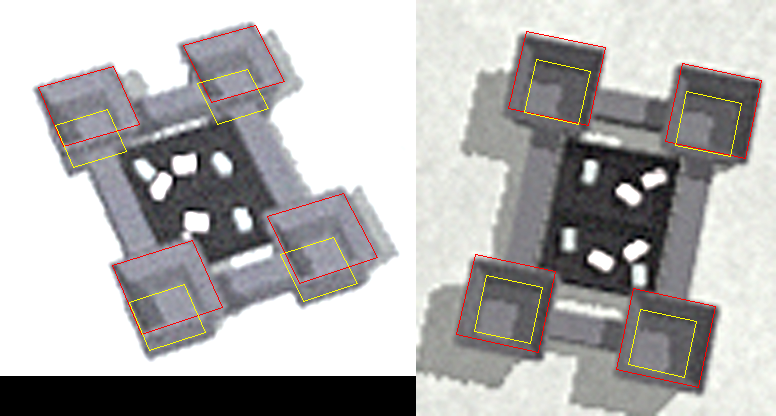

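In both views the outlines fit the cups to a few mm, and the cups allow ±13 mm. Lowering it in while watching the force.

```bash
python3 - <<'E'
from fit import *; from cell import ctrl; import cv2
for z in(.180,.165,.156,.152,.150,.149,.148,.147):
    ctrl.movel([*BASE,z],vel=.05); ctrl.sleep(.1)
    o=ctrl.observe();print(z,round(o["time_s"],2),o["ft_force"].round(1),o["eef_pos"].round(4))
    if o["ft_force"][2]>-4 or np.hypot(*o["ft_force"][:2])>6: break
a=eyes.capture("scene")[:,:,::-1]
cv2.imwrite("pics/g.png",cv2.resize(a[140:300,160:360],(740,592),interpolation=2))
E
```

```text
0.18 14.28 [-0.   0.7 -6.5] [ 0.5024 -0.0334  0.1804]
0.165 14.82 [ 0.2  0.9 -6.6] [ 0.5022 -0.0334  0.1651]
0.156 15.26 [ 0.3  0.3 -6. ] [ 0.5021 -0.0335  0.156 ]
0.152 15.61 [ 0.1  0.1 -7.4] [ 0.502  -0.0335  0.152 ]
0.15 15.96 [ 0.3 -0.1 -6.7] [ 0.502  -0.0335  0.15  ]
0.149 16.31 [ 0.2 -0.  -6.6] [ 0.502  -0.0335  0.149 ]
0.148 16.66 [ 1.1  0.8 -6.7] [ 0.5022 -0.0335  0.1481]
0.147 17.01 [-3.5  2.   3.5] [ 0.5023 -0.0328  0.1478]
```

View pics/g.png

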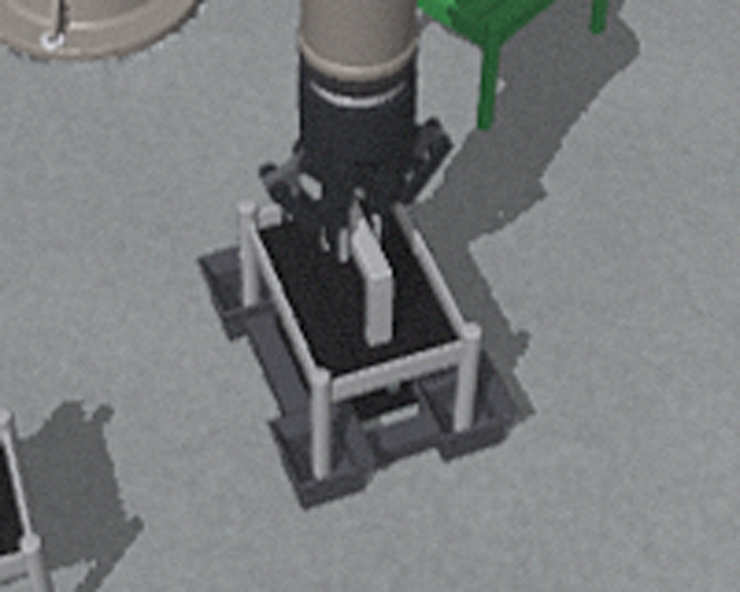

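The feet touched down at TCP 0.148, which is the predicted seated height. The visible posts at (248,300), (322,475) and (465,428) stand inside their cups. Releasing and backing off.

```bash
python3 - <<'E'
from fit import *; from cell import ctrl; import cv2
ctrl.gripper_open(); ctrl.sleep(.3)
ctrl.movel([*BASE,.30],vel=.1)
ctrl.movep([.42,.25,.38],down(BY,0)); ctrl.sleep(.5)
o=ctrl.observe();print(o["time_s"],o["ft_force"],o["gripper_width"])
a=np.ascontiguousarray(eyes.capture("scene")[:,:,::-1]);b=np.ascontiguousarray(eyes.capture("top")[:,:,::-1])
c,s=np.cos(BY),np.sin(BY)
P=[[BASE[0]+c*x-s*y,BASE[1]+s*x+c*y,.128] for x,y in L]
out=[]
for im,cam,(x0,y0) in((a,"scene",(190,150)),(b,"top",(210,105))):
    k=cv2.resize(im[y0:y0+130,x0:x0+130],(400,400),interpolation=2)
    for u,v in project(cam,P): cv2.circle(k,(int((u-x0+.5)*400/130),int((v-y0+.5)*400/130)),2,(0,0,255),-1)
    out.append(k)
cv2.imwrite("pics/h.png",np.hstack(out))
for cam in("scene","top"): print([(round(d["score"],2),np.round(d["centre"],1)) for d in eyes.landmark_of(cam,"square_tier_mid")])
E
```

```text
21.3917 [0.33587336 0.63224637 0.35098871] 0.08540973029251062
[(0.88, array([142.1, 280.9]))]
[(0.78, array([395.2, 159.6]))]
```

View pics/h.png

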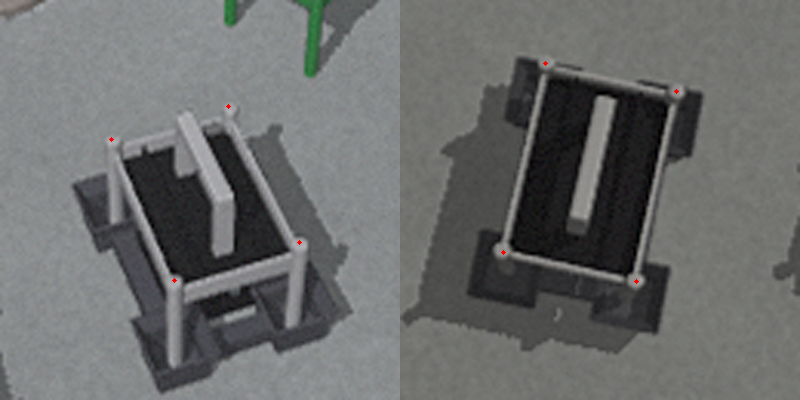

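Both views show all four post tops within about 1 px of their predicted seated positions (z = 0.128), so the tier is level and home. The arm is clear. Handing in.

```bash
python3 -c "
from cell import ctrl
ctrl.close_job()"
```

```text
the job is handed in; nothing more can be done
```

The oblong tier is standing in the base frame with all four posts on the cup floors. I handed the job in just after 21 s on the robot's clock; no verdict is reported.

**What I did:** I gripped the tier by the middle of its bar and carried it over. I then lowered it until the feet touched down, and only then let go and moved the arm away.

**Last checks:**
- **Seating:** The feet met the cup floors at a TCP height of 0.148 m, as predicted. After release, all four post tops were within about 1 px of their seated positions in both cameras, so the tier is level and aligned.
- **Square tier:** The detector found it within 1–3 px of its first position, which is within its normal error. The arm did not touch it.
- **Hand-in state:** The gripper was open and clear, with no contact force on the wrist.

**Disagreements:** The detector's base-frame points differed between the two cameras by about 20 mm. I used the cup corners measured in both views instead, which agreed to about 6 mm; the cups allow 13 mm. I picked the oblong tier over the green look-alike from the pictures, because the detector reports both. I used 8 viewed pictures, counting crops.

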